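# Stand the drained tube rack on its feet beside the full one

## Robot

A 7-joint arm with a two-finger parallel gripper is mounted at the origin on the work surface. World frame = base frame: x ahead of the robot, y to its left, z up, the work surface at z = 0. Lengths are in m, angles in rad, forces in N, time in s.
With the tool pointing down it reaches from about 0.4 to 0.85 m from the base axis. Payload 4.5 kg.
Tool frame: the origin (TCP) lies where the fingers leave the gripper's body, on its centre line; the fingertips stand 64 mm ahead of it and the grasp point (between the pads) lies 45 mm ahead of it; z points along the fingers, y is the direction in which the jaws open and shut (so a half turn about z gives the same grasp; the last joint's range is limited). The gripper opens to 88 mm and grips with 3 to 60 N. Pads are 18 mm wide; open, the fingers measure 123 mm over their backs; the gripper's body (75 mm by 187 mm) begins 45 mm behind the grasp point.
Start: joints at [1.242, 0.689, -0.195, 1.565, 0.157, 0.902, -0.215], TCP at [0.222, -0.584, 0.303] pointing down, gripper open.
Joint ranges: [-3.01, 3.01], [-0.46, 2.08], [-1.47, 1.51], [0.13, 2.56], [-1, 4.14], [0.04, 2.09], [-2.66, 2.66]. Speed limits (rad/s): [2.57, 2.57, 3.14, 3.14, 3.14, 3.14, 3.14].

## Interface

Orientations are given as a unit quaternion [x, y, z, w].
In Python, from plant import monitor, snapshot, workorder, finder gives the robot as it stands.
- The arm moves only by the tool carry_out, never from a script. Its argument "motion" is one flat list of numbers, 6 for each row, row after row: the shift along the tool's x, y, z in cm, then the turn, a rotation vector about the tool's x, y, z in rad. In form: [x, y, z, rx, ry, rz, x, y, z, rx, ry, rz, ...]. A call has 1 to 8 rows; each row shifts and turns the commanded pose from where the row before left it, along the tool's axes as they then stand; what a row does not reach is not made up. A row lasts 1/8 s, in which the tool goes at most 62.5 mm and 10.7 degrees, less where a joint would pass 70% of its speed; a pose out of reach is approached as far as the arm can. A call with a gripper value outside its range is refused whole. "hand" is the finger opening in cm, from 0 to 8.81, set as the call begins (left out, the last holds). The fingers move at their own pace and stop on an object; "grip_force" is the grip in N (left out, the last holds). Time passes only in rows, so rows that do not move let the fingers close. It gives the time, the measured TCP pose, the force and the opening at its end, in the units of the state.
- monitor.get_state(): the state, without advancing time (a new reading comes with each control period).
- snapshot(name): name is "scene" or "top"; returns a dict with "frame" (480x640x3 uint8, red, green, blue), "range_z" (480x640 float32, m along the optical axis (not along the pixel's ray), 0 where there is no reading), "fx", "fy", "cx", "cy" (pixels), "rvec" (rotation vector, rad) and "tvec" (3), from world to camera coordinates, as OpenCV has them. Camera axes: x right, y down, z forward; pixel columns grow to the right and rows downward; lengths in m; the calibration is good to about 2 mm. A picture is of the moment at which its call begins.
- workorder.finish_job(): hands the job in, once; it reports no verdict.
Trained networks look in a picture, given as the dict that the camera call returned (one of the last four; its "shot" number tells which), for a name from the list of things; names that differ only in an ending like _2 or _b are one class to them, and where a whole thing is asked for, a point or a joint stands for the part that bears it (a point fixed in the world has none). Each returns a list of dicts, best first, with "p" (0 to 1); they miss things now and then, are a little off and sometimes report something else, mostly with a low value. They report only what shows in the picture. A call takes as long as a camera call.
- finder.masks_of(picture, thing): "pixels" (480x640 bool, what is visible of it) and "extent" ([left, top, right, bottom] in pixels, round what is visible of it).
The state is a dict: "clock": time; "q": joint angles; "qd": joint speeds; "joint_torque": joint torques, N m; "tool_pos": TCP position; "eef_rot": TCP orientation; "contact_force": force on the tool from outside, world axes, zero at the start; "moment": the same for the moment, N m; "opening": opening from 0.0 (shut) to 1.0 (fully open).
Only numpy, scipy, OpenCV 4.12 (cv2) and the standard library are available. Lean on these libraries where they do the work, as an engineer would, in place of code of your own. Each camera call takes 0.05 s, during which the arm holds its last target. There are 200 camera calls.

## Task

An empty white tube rack has been left standing on its long side, its solid base facing the full rack of capped tubes nearby. Using pushes only, tip it over onto its base so that its tube holes face up, then push it along the bench until its long side is flush against the long side of that full rack. Never pick it up or roll it the wrong way, do not shove the full rack along, and leave everything else on the bench where it is.

Things in the scene. Friction and masses are not known exactly. Their poses are not given: they have to be found in the camera images.
- empty_rack: Empty white tube rack, 5 x 12 holes: 104 mm wide (own x) x 246 long (y) x 64 high (z), about 0.26 kg. Origin: centre of its solid underside; z points out through the holes. At the start it stands on its -x long side (104 tall, 64 deep, origin 52 mm up): x is up, z level, away from the full rack. When it stands properly z is up. Its hole grid is too fine for a finger: push it like a plate.
- rack_edge (a point): Middle of the empty rack's long edge between base and the side it stands on at the start: on the bench, (-52, 0, 0) mm in its frame. The rack rolls over this edge onto its base, and the edge stays on the bench. Pushed near the top it rolls with little sliding, balances at about 32 degrees and then falls by itself, away from the pusher.
- rack_mouths (a point): Centre of the face with the tube holes of the empty rack, (0, 0, 64) mm in its frame: at the start the upright face on the side away from the full rack, 52 mm up.
- rack_mid (a point): Centre of the empty rack's volume, (0, 0, 32) mm in its frame.
- full_rack: Full rack of the same make, on its base: 104 mm (x) x 246 (y) x 64 high, with orange-capped tubes up to 103 mm above the bench; about 1.1 kg, loose. Origin: centre of its underside; x is square to its long sides and points away from the empty rack, z up. The empty rack starts on its -x side, roughly parallel; tipped over, it lands some 20 to 70 mm short of it.
- cup: Bystander: screw-capped specimen cup, 60 mm diameter, 72 mm high, standing just off one end of the empty rack. Origin at the centre of its underside.
- bottle: Bystander: white bottle, 60 mm diameter, 150 mm high, standing off the other end. Origin at the centre of its underside.
- side_rack: Bystander: a second, partly filled tube rack, 104 x 246 mm, 103 mm high, well to the left on the bench. Origin at the centre of its underside.
- tape: Bystander: black tape dispenser, 130 x 56 mm, 81 mm high, well to the right. Origin at the centre of its underside.
- beaker: Bystander: clear beaker, 90 mm diameter, 110 mm high, well to the right. Origin at the centre of its underside.
- marker: Bystander: marker pen, 125 mm long, 16 mm thick, lying on the bench to the left. Origin under its middle.

How it is judged:
By the outcome, as a careful person would: the job done as asked, in the order asked, and still so for the second after the job is handed in, with the robot touching nothing.
It also fails if it takes over 42 s, if anything falls off the work surface, if the arm or the gripper's body presses on something with over 40 N, if the wrist force passes 120 N, or if a joint passes its speed limit or range.

## Working session

There is one attempt and no reset: what is moved stays moved. The work goes in short steps, Python scripts to look and compute and a tool call to move; the robot and the scene stay as the last step left them, time stands still between calls to the robot, and variables do not carry over. Pictures are saved under pics/ and viewed, about 8 in all and at most 12, crops included, and the job is handed in when it is done.

Besides the shell and the picture viewer there is one more tool, called as name(argument=value, ...), one argument or row to a line, values as JSON. carry_out: Moves the arm, as the interface text tells. Its arguments: {"type":"object","properties":{"motion":{"type":"array"},"hand":{"type":"number"},"grip_force":{"type":"number"}},"required":["motion"]}

```bash
mkdir -p pics; ls; cat > h.py <<'E'
import numpy as np, cv2
from plant import monitor, snapshot, workorder, finder
def cam(p):
    R,_=cv2.Rodrigues(np.array(p["rvec"],float)); return R,np.array(p["tvec"],float).ravel()
def cloud(p,m):
    v,u=np.nonzero(m&(p["range_z"]>0)); z=p["range_z"][v,u]
    c=np.stack([(u-p["cx"])/p["fx"]*z,(v-p["cy"])/p["fy"]*z,z],1)
    R,t=cam(p); return (c-t)@R
def save(p,n): cv2.imwrite("pics/"+n,p["frame"][:,:,::-1])
E
python3 - <<'E'
from h import *
np.set_printoptions(precision=3,suppress=True)
s=monitor.get_state(); print(s)
for n in ("scene","top"):
    p=snapshot(n); save(p,n+"0.png"); R,t=cam(p); print(n,-R.T@t)
    for th in ("empty_rack","full_rack","cup","bottle","side_rack","tape","beaker","marker"):
        for r in finder.masks_of(p,th)[:2]:
            P=cloud(p,r["pixels"]); 
            if len(P)<10: print(th,r["p"],"few");continue
            print(th,round(r["p"],2),r["extent"],len(P),"med",np.median(P,0),"lo",np.percentile(P,2,0),"hi",np.percentile(P,98,0))
E
```

```text
pics
{'clock': 0.0, 'q': array([ 1.242,  0.69 , -0.194,  1.566,  0.157,  0.902, -0.215]), 'qd': array([ 0.001, -0.   , -0.   , -0.001, -0.001,  0.001,  0.001]), 'joint_torque': array([  0.   , -52.757,  -1.266, -15.342,  -0.052,   0.007,   0.   ]), 'tool_pos': array([ 0.222, -0.584,  0.302]), 'eef_rot': array([ 0.984,  0.18 , -0.   , -0.001]), 'contact_force': array([-0.709, -0.134, -0.12 ]), 'moment': array([ 0.006, -0.035, -0.049]), 'opening': 1.0007752016895262}
scene [0.933 0.708 0.778]
empty_rack 0.72 [297.3, 173.0, 378.4, 266.0] 3814 med [ 0.495 -0.029  0.072] lo [ 0.395 -0.179  0.001] hi [0.521 0.069 0.106]
full_rack 0.95 [211.9, 208.3, 304.4, 313.4] 5612 med [0.72  0.025 0.086] lo [ 0.646 -0.126  0.004] hi [0.777 0.109 0.106]
cup 0.9 [382.6, 242.9, 413.1, 283.2] 823 med [0.422 0.15  0.051] lo [0.388 0.115 0.004] hi [0.44  0.166 0.075]
cup 0.19 [209.1, 209.8, 303.8, 313.8] 5712 med [0.721 0.024 0.086] lo [ 0.646 -0.127  0.004] hi [0.778 0.109 0.106]
bottle 0.96 [293.2, 141.5, 314.6, 194.4] 756 med [ 0.476 -0.269  0.087] lo [ 0.378 -0.436  0.01 ] hi [ 0.496 -0.253  0.151]
side_
[... 766 characters left out ...]
91.8, 150.5, 377.2, 208.5] 3787 med [ 0.699 -0.021  0.087] lo [ 0.645 -0.136  0.001] hi [0.769 0.097 0.108]
cup 0.81 [264.1, 273.9, 290.2, 296.6] 390 med [0.405 0.132 0.072] lo [0.38  0.107 0.031] hi [0.433 0.159 0.077]
bottle 0.6 [413.8, 255.5, 441.1, 278.5] 541 med [ 0.457 -0.274  0.103] lo [ 0.436 -0.306  0.014] hi [ 0.49  -0.256  0.154]
side_rack 0.56 [99.2, 215.1, 164.1, 307.5] 4294 med [0.46  0.516 0.066] lo [0.352 0.471 0.001] hi [0.59  0.586 0.108]
beaker 0.58 [496.3, 206.2, 538.0, 247.8] 1131 med [ 0.585 -0.545  0.064] lo [ 0.538 -0.568  0.002] hi [ 0.62  -0.484  0.113]
marker 0.54 [171.3, 280.3, 206.4, 306.8] 233 med [0.383 0.383 0.016] lo [0.35  0.332 0.009] hi [0.419 0.431 0.024]
```

```bash
python3 - <<'E'
from h import *
np.set_printoptions(precision=3,suppress=True)
a=cv2.imread("pics/scene0.png")[110:340,190:510]; b=cv2.imread("pics/top0.png")[120:330,140:460]
cv2.imwrite("pics/c0.png",np.vstack([cv2.resize(a,None,fx=1.7,fy=1.3),cv2.resize(b,None,fx=1.7,fy=1.3)]))
for n in ("scene","top"):
    p=snapshot(n)
    for th,z0,z1 in (("empty_rack",.095,.112),("full_rack",.05,.069),("full_rack",.07,.112)):
        P=cloud(p,finder.masks_of(p,th)[0]["pixels"]); Q=P[(P[:,2]>z0)&(P[:,2]<z1)][:,:2]
        med=np.median(Q,0); Q=Q[np.linalg.norm(Q-med,axis=1)<.16].astype(np.float32)
        r=cv2.minAreaRect(Q); bx=cv2.boxPoints(r); print(n,th,z0,len(Q),r); print(bx.tolist())
E
```

```text
scene empty_rack 0.095 804 ((0.47825637459754944, -0.05492180585861206), (0.06671996414661407, 0.2504636347293854), 5.918342113494873)
[[0.432161420583725, 0.06620272994041443], [0.457986980676651, -0.18292590975761414], [0.5243513584136963, -0.17604634165763855], [0.4985257685184479, 0.07308229804039001]]
scene full_rack 0.05 821 ((0.7060839533805847, 0.008506432175636292), (0.10529842227697372, 0.19418781995773315), 10.6034574508667)
[[0.636467456817627, 0.09425436705350876], [0.672200083732605, -0.09661754220724106], [0.7757004499435425, -0.07724150270223618], [0.7399678230285645, 0.11363040655851364]]
scene full_rack 0.07 3204 ((0.7130690813064575, -0.02789831906557083), (0.09705062955617905, 0.2183205783367157), 10.709010124206543)
[[0.6451045870780945, 0.07034376263618469], [0.685673177242279, -0.1441744714975357], [0.7810335755348206, -0.12614040076732635], [0.740464985370636, 0.08837783336639404]]
top empty_rack 0.095 511 ((0.47706499695777893, -0.05778445303440094), (0.06493612378835678, 0.24354206025600433), 6.387342929840088)
[[0.43125152587890625, 0.05961863324046135], [0.4583454132080078, -0.18241165578365326], [0.5228784680366516, -0.17518754303455353], [0.49578458070755005, 0.06684274971485138]]
top full_rack 0.05 744 ((0.7098692059516907, -0.019640982151031494), (0.10645577311515808, 0.244361013174057), 10.742582321166992)
[[0.634800136089325, 0.09047675132751465], [0.6803482174873352, -0.14960172772407532], [0.7849382758140564, -0.12975871562957764], [0.7393901944160461, 0.11031976342201233]]
top full_rack 0.07 2081 ((0.7079641222953796, -0.022667236626148224), (0.1013885885477066, 0.22967146337032318), 9.425969123840332)
[[0.6391472816467285, 0.08231563121080399], [0.676761269569397, -0.14425483345985413], [0.7767809629440308, -0.12765011191368103], [0.7391669750213623, 0.09892036020755768]]
```

View pics/c0.png

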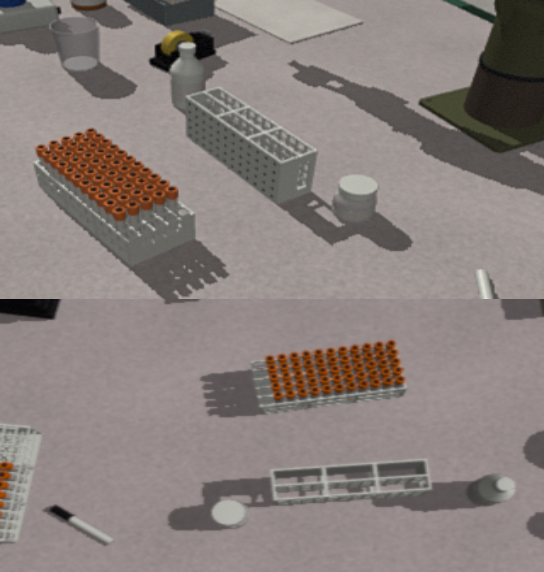

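The picture shows the empty rack standing on its side in the middle, with the cup off its left (+y) end and the bottle off its right end. The full rack is ahead of it at about 10.7° yaw, against 6.2° for the empty rack. After tipping, the gap should be about 47 mm. I'm now approaching behind the mouth face.

carry_out(
  motion=[3.6,-4.2,0,0,0,0,3.6,-4.2,0,0,0,0,3.6,-4.2,0,0,0,0,3.6,-4.2,0,0,0,0,3.6,-4.2,0,0,0,0,3.6,-4.2,0,0,0,0,3.6,-4.2,0,0,0,0,3.6,-4.2,0,0,0,0],
)

```text
clock: 2.3
tool_pos: [0.3726, -0.1664, 0.303]
eef_rot: [0.984, 0.18, 0.001, 0.0]
contact_force: [0.9, 0.1, 0.2]
opening: 1.0
```

carry_out(
  motion=[3.6,-4.1,0,0,0,0,3.6,-4.1,0,0,0,0,0,0,0,0,0,0.127,0,0,0,0,0,0.127,0,0,0,0,0,0,0,0,0,0,0,0],
)

```text
clock: 3.05
tool_pos: [0.4101, -0.0659, 0.3028]
eef_rot: [0.998, 0.055, 0.0, 0.0]
contact_force: [-1.0, 0.8, -0.2]
opening: 0.999
```

carry_out(
  motion=[0,-0.2,5,0,0,0,0,0,5,0,0,0,0,0,3.9,0,0,0,0,0,1,0,0,0,0,0,0,0,0,0,0,0,0,0,0,0],
)

```text
clock: 3.8
tool_pos: [0.4105, -0.064, 0.1549]
eef_rot: [0.999, 0.054, 0.001, 0.0]
contact_force: [0.1, -0.3, 0.3]
opening: 1.003
```

carry_out(
  motion=[1.5,0,0,0,0,0,0.7,0,0,0,0,0,0.5,0,0,0,0,0,0.5,0,0,0,0,0,0.5,0,0,0,0,0,0.5,0,0,0,0,0,0.5,0,0,0,0,0,0.3,0,0,0,0,0],
)

```text
clock: 4.8
tool_pos: [0.4602, -0.0583, 0.1537]
eef_rot: [0.999, 0.054, 0.0, 0.0]
contact_force: [-0.8, 0.1, 1.1]
opening: 0.998
```

```bash
cat > l.py <<'E'
from h import *
import sys
n=sys.argv[1]
np.set_printoptions(precision=3,suppress=True)
p=snapshot("scene"); q=snapshot("top"); s=monitor.get_state(); print(s["clock"],s["tool_pos"],s["contact_force"])
a=p["frame"][150:330,190:430,::-1]; b=q["frame"][130:310,240:480,::-1]
cv2.imwrite("pics/"+n,np.vstack([cv2.resize(x,(720,300)) if 0 else cv2.resize(x,(400,300)) for x in (a,b)]))
E
python3 l.py c1.png
```

```text
4.9 [ 0.46  -0.058  0.154] [-0.307 -0.216 -0.044]
```

View pics/c1.png

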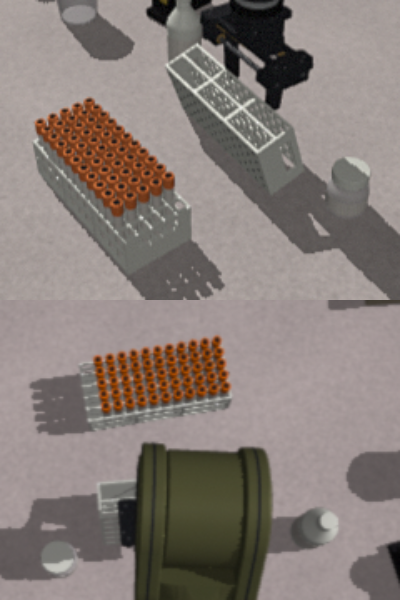

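The rack is rolling forward, tilted about 15–20° in the scene view with its top edge around (225,100). I'll keep pushing slowly.

carry_out(
  motion=[0.4,0,0,0,0,0,0.4,0,0,0,0,0,0.4,0,0,0,0,0,0.4,0,0,0,0,0,0.4,0,0,0,0,0,0.3,0,0,0,0,0,0.3,0,0,0,0,0,0,0,0,0,0,0],
)

```text
clock: 5.9
tool_pos: [0.4857, -0.0555, 0.1537]
eef_rot: [0.999, 0.054, 0.0, 0.0]
contact_force: [-0.6, 0.2, 0.1]
opening: 1.002
```

```bash
python3 l.py c2.png; python3 - <<'E'
from h import *
p=snapshot("scene"); P=cloud(p,finder.masks_of(p,"empty_rack")[0]["pixels"]); print(np.percentile(P,[2,50,98],axis=0))
E
```

```text
6.0 [ 0.485 -0.056  0.154] [-0.411 -0.061 -0.758]
[[ 0.49851116 -0.1696551   0.00144902]
 [ 0.5681015  -0.02511973  0.03831425]
 [ 0.62073196  0.07989818  0.06710807]]
```

The rack is down, with its top at about 67 mm. I'll back off and descend, then measure before pushing.

carry_out(
  motion=[-3,0,0,0,0,0,-0.5,0,3,0,0,0,0,0,2.6,0,0,0,0,0,0,0,0,0],
)

```text
clock: 6.6
tool_pos: [0.4498, -0.0592, 0.0966]
eef_rot: [0.999, 0.054, -0.002, -0.0]
contact_force: [0.6, 0.0, 0.6]
opening: 0.997
```

```bash
cat > m.py <<'E'
from h import *
np.set_printoptions(precision=3,suppress=True)
p=snapshot("scene"); save(p,"m.png")
for th in ("empty_rack","full_rack"):
    P=cloud(p,finder.masks_of(p,th)[0]["pixels"]); Q=P[(P[:,2]>.058)&(P[:,2]<.070)][:,:2] 
    if th=="full_rack": Q=P[(P[:,2]>.015)&(P[:,2]<.07)][:,:2]
    Q=Q[np.linalg.norm(Q-np.median(Q,0),axis=1)<.17].astype(np.float32)
    r=cv2.minAreaRect(Q); print(th,len(Q),r); print(cv2.boxPoints(r))
print(monitor.get_state()["clock"])
E
python3 m.py; python3 l.py c2.png
```

```text
empty_rack 1611 ((0.5612822771072388, -0.04661440849304199), (0.10681658238172531, 0.25123482942581177), 6.065070629119873)
[[ 0.495  0.073]
 [ 0.521 -0.177]
 [ 0.628 -0.166]
 [ 0.601  0.084]]
full_rack 1741 ((0.7071486115455627, 0.003718927502632141), (0.10604361444711685, 0.20464789867401123), 10.836034774780273)
[[ 0.636  0.094]
 [ 0.674 -0.107]
 [ 0.778 -0.087]
 [ 0.74   0.114]]
6.75
6.85 [ 0.451 -0.059  0.099] [ 0.763  0.105 -0.097]
```

View pics/c2.png

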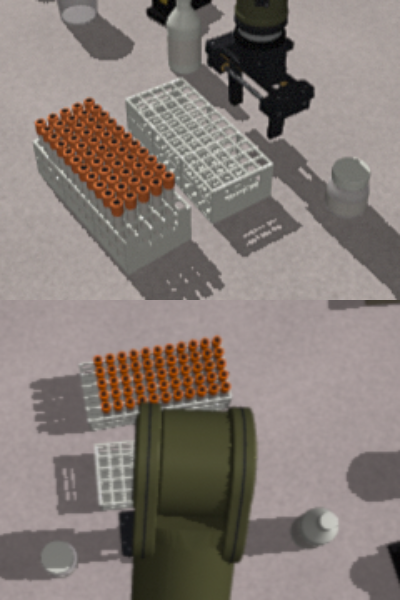

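The rack has landed on its base with its holes up: centre (0.561, −0.047), yaw 6.1°. The gap is about 47 mm and the lateral offset about 1 mm. I'll turn the tool to 10.7° and push along the full rack's normal.

carry_out(
  motion=[0,0.9,0,0,0,-0.08,2.5,0,0,0,0,0,1.2,0,0,0,0,0,1,0,0,0,0,0,1,0,0,0,0,0,1,0,0,0,0,0,0.8,0,0,0,0,0,0,0,0,0,0,0],
)

```text
clock: 7.85
tool_pos: [0.5265, -0.0536, 0.0977]
eef_rot: [0.996, 0.095, 0.001, -0.0]
contact_force: [0.4, 0.1, -0.4]
opening: 0.999
```

```bash
python3 m.py
```

```text
empty_rack 1822 ((0.5986393690109253, -0.0351630300283432), (0.13195641338825226, 0.2513054609298706), 9.907039642333984)
[[ 0.512  0.077]
 [ 0.555 -0.17 ]
 [ 0.685 -0.148]
 [ 0.642  0.1  ]]
full_rack 1750 ((0.6920368671417236, 0.0009406879544258118), (0.13721325993537903, 0.20486250519752502), 10.367103576660156)
[[ 0.606  0.089]
 [ 0.643 -0.112]
 [ 0.778 -0.087]
 [ 0.741  0.114]]
8.0
```

carry_out(
  motion=[0.4,0,0,0,0,0,0.4,0,0,0,0,0,0.4,0,0,0,0,0,0.3,0,0,0,0,0,0,0,0,0,0,0],
)

```text
clock: 8.62
tool_pos: [0.5409, -0.0512, 0.0977]
eef_rot: [0.996, 0.094, 0.001, -0.0]
contact_force: [-1.1, -0.0, 0.3]
opening: 1.002
```

```bash
cat > g.py <<'E'
from h import *
import sys
np.set_printoptions(precision=4,suppress=True)
p=snapshot("scene"); s=monitor.get_state(); print(s["clock"],s["tool_pos"],s["contact_force"])
f=cv2.resize(p["frame"][185:325,200:360,::-1],(800,600),interpolation=cv2.INTER_CUBIC); cv2.imwrite("pics/"+sys.argv[1],f)
P=cloud(p,finder.masks_of(p,"full_rack")[0]["pixels"]|finder.masks_of(p,"empty_rack")[0]["pixels"])
n=np.array([.983,.186]);t=np.array([-.186,.983]); F=np.array([.7099,-.0196])
d=P[:,:2]-F; a=d@n; b=d@t
k=(abs(b)<.2)&(abs(a)<.25)
top=k&(P[:,2]>.055)&(P[:,2]<.068)
h,e=np.histogram(a[top],bins=np.arange(-.2,.07,.005)); print(np.c_[e[:-1]*1000,h].astype(int).tolist())
E1=top&(a<-.06)
print("full end +t",np.percentile(b[k&(P[:,2]>.02)&(P[:,2]<.066)&(a>-.03)],99),"far",np.percentile(a[k&(P[:,2]<.06)],99.5))
for lo,hi in ((-.12,-.06),(-.06,0),(0,.06),(.06,.12)):
    m=top&(b>lo)&(b<hi)&(a<-.04); print(lo,"near face a",np.percentile(a[m],1))
print("empty ends",np.percentile(b[E1],[.5,99.5]))
E
python3 g.py c3.png
```

```text
8.675 [ 0.5409 -0.0512  0.0977] [ 0.4937 -0.6613 -0.1697]
[[-200, 0], [-195, 0], [-190, 0], [-185, 0], [-180, 0], [-175, 0], [-169, 0], [-164, 2], [-159, 67], [-154, 41], [-149, 47], [-144, 66], [-139, 147], [-134, 59], [-129, 57], [-124, 71], [-119, 148], [-114, 55], [-109, 56], [-104, 72], [-99, 152], [-94, 60], [-89, 60], [-84, 67], [-79, 156], [-74, 59], [-69, 37], [-64, 23], [-59, 42], [-54, 4], [-49, 33], [-44, 18], [-39, 20], [-34, 29], [-29, 27], [-24, 18], [-19, 18], [-14, 27], [-9, 33], [-4, 17], [0, 26], [5, 29], [10, 30], [15, 15], [20, 20], [25, 29], [30, 33], [35, 22], [40, 50], [45, 134], [50, 179], [55, 0], [60, 0]]
full end +t 0.12486466479504459 far 0.053896833522260996
-0.12 near face a -0.15907601510249672
-0.06 near face a -0.15779956618883612
0 near face a -0.1588266791790159
0.06 near face a -0.15697708839782928
empty ends [-0.1171  0.1296]
```

View pics/c3.png

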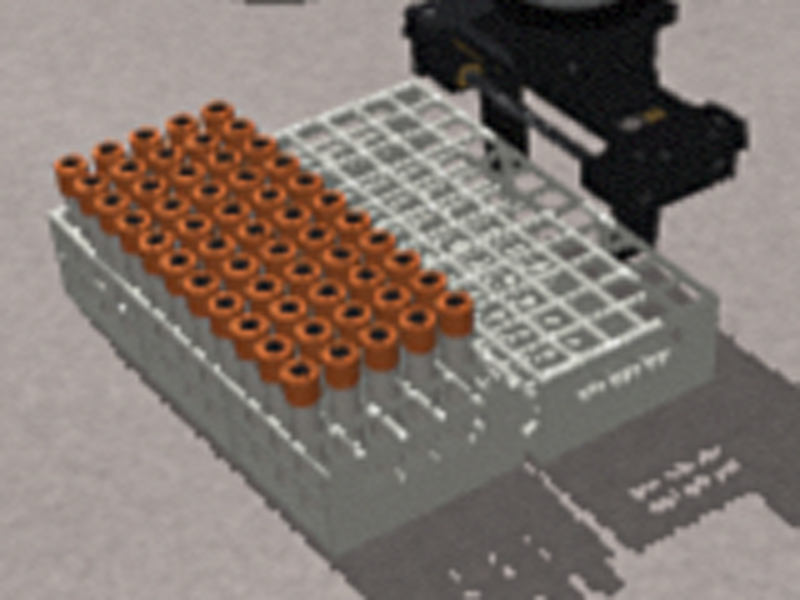

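The view shows the racks parallel, with a thin sunlit strip between their shadows near (560,500), so about 3–7 mm of gap is left. I'll creep in while watching the force.

carry_out(
  motion=[0.1,0,0,0,0,0,0.1,0,0,0,0,0,0.1,0,0,0,0,0,0,0,0,0,0,0],
)

```text
clock: 9.28
tool_pos: [0.5425, -0.0509, 0.0977]
eef_rot: [0.996, 0.094, -0.0, 0.0]
contact_force: [-2.4, -0.4, 0.8]
opening: 1.003
```

```bash
python3 g.py c4.png | grep -v '^\[\['
```

```text
9.325 [ 0.5427 -0.0509  0.0977] [-2.2395 -0.0359  1.1169]
full end +t 0.12471053080057312 far 0.05397418138003008
-0.12 near face a -0.15938666936950246
-0.06 near face a -0.1595568698547247
0 near face a -0.1577598964111504
0.06 near face a -0.15876905471470557
empty ends [-0.1171  0.1294]
```

View pics/c4.png

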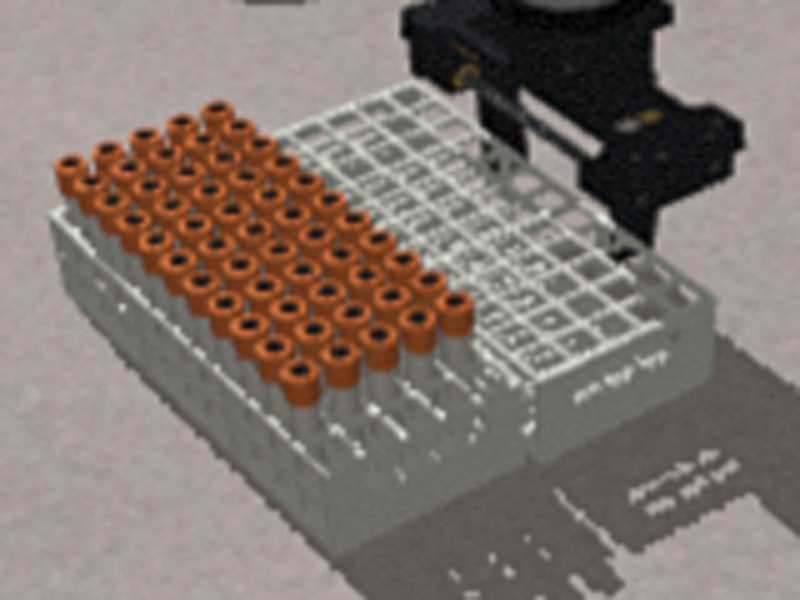

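The strip is shorter and the force is about 2.3 N, so the gap is nearly closed. I'll make a few more 1 mm steps.

carry_out(
  motion=[0.1,0,0,0,0,0,0.1,0,0,0,0,0,0,0,0,0,0,0],
)

```text
clock: 9.8
tool_pos: [0.5455, -0.0504, 0.0977]
eef_rot: [0.996, 0.094, 0.001, 0.0]
contact_force: [-1.9, -1.3, 0.0]
opening: 1.003
```

```bash
python3 g.py c5.png | grep -v '^\[\['
```

```text
9.85 [ 0.5455 -0.0503  0.0977] [-1.237  -0.3841  0.0869]Traceback (most recent call last):
  File "g.py", line 6, in <module>
    P=cloud(p,finder.masks_of(p,"full_rack")[0]["pixels"]|finder.masks_of(p,"empty_rack")[0]["pixels"])
              ~~~~~~~~~~~~~~~~~~~~~~~~~~~~~~^^^
IndexError: list index out of range
```

View pics/c5.png

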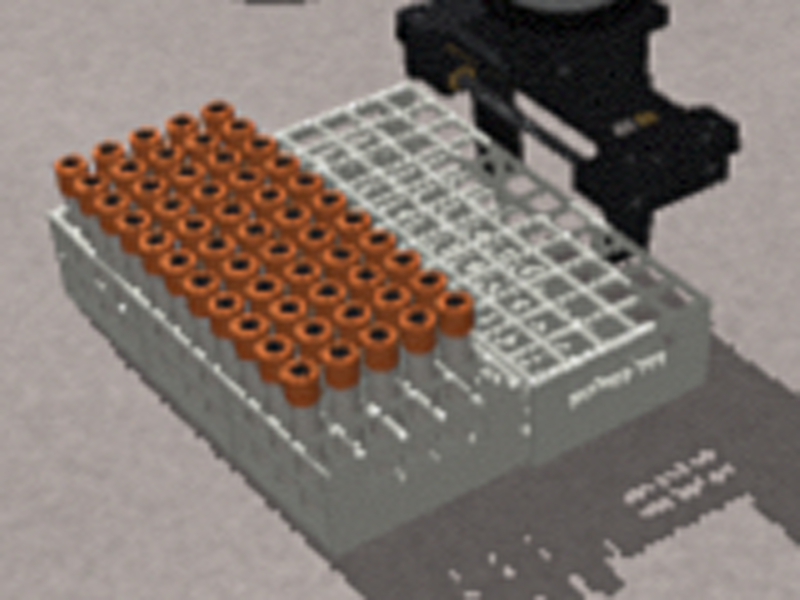

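The sunlit strip is gone and the full rack's caps are at the same pixels. The force is still only at sliding level, so I'll step until it rises.

carry_out(
  motion=[0.1,0,0,0,0,0,0,0,0,0,0,0],
)

```text
clock: 10.15
tool_pos: [0.5457, -0.0503, 0.0977]
eef_rot: [0.996, 0.094, -0.0, 0.0]
contact_force: [-3.1, -1.0, 0.7]
opening: 1.002
```

carry_out(
  motion=[0.1,0,0,0,0,0,0,0,0,0,0,0],
)

```text
clock: 10.4
tool_pos: [0.5469, -0.05, 0.0977]
eef_rot: [0.996, 0.094, 0.0, -0.0]
contact_force: [-1.6, -0.0, 0.9]
opening: 1.0
```

```bash
python3 -c "
from h import *
import numpy as np
f=[]
for i in range(4): snapshot('scene'); f.append(monitor.get_state()['contact_force'])
print(np.mean(f,0),monitor.get_state()['tool_pos'])"
```

```text
[-2.18251664  0.13568102  0.77476681] [ 0.54691521 -0.05003509  0.09771864]
```

carry_out(
  motion=[0.1,0,0,0,0,0,0,0,0,0,0,0],
)

```text
clock: 10.85
tool_pos: [0.547, -0.05, 0.0977]
eef_rot: [0.996, 0.094, -0.001, 0.0]
contact_force: [-4.7, -1.2, 3.2]
opening: 1.002
```

carry_out(
  motion=[0.1,0,0,0,0,0,0,0,0,0,0,0],
)

```text
clock: 11.1
tool_pos: [0.5472, -0.05, 0.0977]
eef_rot: [0.996, 0.094, -0.002, 0.0]
contact_force: [-7.0, 0.1, 4.9]
opening: 1.002
```

```bash
cat > f.py <<'E'
from h import *
a=cv2.cvtColor(cv2.imread("pics/scene0.png"),6).astype(np.float32)
f=[]
for i in range(4): p=snapshot('scene'); f.append(monitor.get_state()['contact_force'])
b=cv2.cvtColor(p["frame"][:,:,::-1].copy(),6).astype(np.float32)
s=np.s_[205:300,205:300]
w=cv2.createHanningWindow((95,95),cv2.CV_32F)
print("shift",cv2.phaseCorrelate(a[s],b[s],w),np.mean(f,0),monitor.get_state()['tool_pos'],monitor.get_state()['clock'])
m=np.zeros((480,640),bool); m[150:330,190:400]=True
P=cloud(p,m); d=P[:,:2]-[.7099,-.0196]; u=d@[.983,.186]; t=d@[-.186,.983]
k=(P[:,2]>.055)&(P[:,2]<.068)&(abs(t)<.12)
for lo,hi in ((-.115,-.075),(.0,.05),(.05,.115)):
    q=u[k&(t>lo)&(t<hi)&(u>-.165)&(u<-.1)]; print(lo,np.percentile(q,1))
cv2.imwrite("pics/last.png",cv2.resize(p["frame"][185:325,200:360,::-1],(800,600),interpolation=cv2.INTER_CUBIC))
E
python3 f.py
```

```text
shift ((0.011530799827845328, -0.02051401623097604), 0.8679072678916984) [-5.9128546  -0.66542716  5.09663051] [ 0.54712735 -0.0499909   0.09766981] 11.3
-0.115 -0.15442944184974933
0.0 -0.1562781575476787
0.05 -0.16371917099330827
```

The force has risen to about 6 N with no TCP advance and no motion of the full rack, so the racks are in contact. I'll retreat and check.

carry_out(
  motion=[-1,0,0,0,0,0,-3,0,0,0,0,0,-2,0,-4,0,0,0,0,0,-6,0,0,0,0,0,-6,0,0,0,-2,0,-4,0,0,0,0,0,0,0,0,0],
)

```text
clock: 12.18
tool_pos: [0.4714, -0.0652, 0.3007]
eef_rot: [0.996, 0.094, 0.004, 0.001]
contact_force: [0.8, -0.2, -1.0]
opening: 0.997
```

```bash
python3 f.py; python3 - <<'E'
from h import *
np.set_printoptions(precision=3,suppress=True)
for n in ("scene","top"):
    p=snapshot(n)
    for th in ("cup","bottle"):
        for r in finder.masks_of(p,th)[:1]:
            P=cloud(p,r["pixels"]); print(n,th,np.median(P,0))
a=cv2.imread("pics/last.png"); b=p["frame"][130:290,260:440,::-1]
cv2.imwrite("pics/c6.png",np.hstack([cv2.resize(a,(440,330)),cv2.resize(b,(360,330),interpolation=cv2.INTER_CUBIC)]))
E
```

```text
shift ((-0.004225419139295639, 0.0559282745782852), 0.8691838001314964) [ 0.03495318  0.1634426  -0.39983124] [ 0.47046319 -0.06447907  0.29667373] 12.375
-0.115 -0.15507319556352747
0.0 -0.1557370810684103
0.05 -0.15526675763945125
scene cup [0.422 0.149 0.05 ]
scene bottle [ 0.475 -0.265  0.08 ]
top cup [0.405 0.13  0.072]
top bottle [ 0.458 -0.275  0.104]
```

View pics/c6.png

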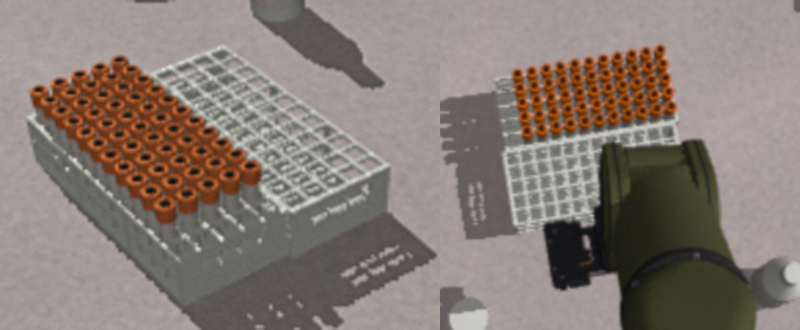

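The racks sit flush. The near face is uniform at −155.5 mm where −156 is expected, the full rack has not shifted, and the bystanders are in place.

```bash
python3 -c "
from plant import workorder; print(workorder.finish_job())"
```

```text
the job is handed in; nothing more can be done
None
```

The empty rack is tipped onto its base with its holes up, and its long side is flush against the full rack's. I used pushes only and handed the job in at about 12.5 s on the robot clock.

- **Tipping:** I pushed the hole face near its top with the open fingers until the rack fell onto its base. It landed about 47 mm short of the full rack.
- **Pushing:** I turned the gripper to the full rack's angle, which squared up the empty rack, and pushed it in. I finished in 1 mm steps until the force rose to about 6–7 N with no further movement.

**Last checks**
- **Contact:** the empty rack's near side measured 155.1–155.7 mm from the full rack's centre line at three places, against 156 mm for a flush fit.
- **Full rack:** its image had shifted by less than 0.1 pixel from the start.
- **Bystanders:** the cup read within 2 mm of its starting position in both cameras. The bottle was within 2 mm from above, but its scene-camera reading differed by 4–7 mm. I put that down to the view of it changing, since the gripper never came near it. I did not re-measure the side rack, tape, beaker or marker, because the arm did not go near them during the pushes.
- **Robot:** the arm had backed clear, with no contact force.

**Disagreements and misses**
- The racks' ends are offset by roughly 4 mm along their length.
- Some mid-push mask measurements were unreliable because the two racks' masks ran together, and once the finder missed a rack. I relied on depth, force and the pictures there.

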